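# Take the square sample pot off the rail and stand it on the balance

## Task

Lift the square steel pot up and off the hanging rail and set it down, not dropped, standing upright in the middle of the balance pan, ready to be tared. Keep it upright on the way, and leave the two round pots hanging where they are.

Things in the scene. Friction and masses are not known exactly. Their poses are not given: they have to be found in the camera images.
- square_pot_center (a point): Centre of the only square pot on the rail: open, steel, 52 x 52 mm, 60 mm high (rim 30 mm above this point), 0.13 to 0.25 kg. z up; +x points level from pot to rail, y along the rail, sides parallel to x and y. A bracket level with the rim hooks over the rail's 10 mm top bar, 38 mm away in +x, and 15 mm down behind it: lift over 15 mm, then away to -x. 45 mm free on each y side.
- pan_center (a point): Centre of the top face of the balance's round steel pan: 130 mm across, fixed, level, 72 mm above the bench. z up. The white housing round it, 235 x 170 mm, is up to 60 mm high; its display end points to -x. Nothing stands above the pan.
- tall_pot_center (a point): Centre of the tall round steel pot on the same rail, 56 mm across, 90 mm high (rim 45 mm above this point); it stays hanging. Axes as for the square pot. The three pots hang in any order, 100 to 120 mm apart, all rims level, 165 mm above the bench; no part of the rail is higher.
- narrow_pot_center (a point): Centre of the narrow round steel pot on the same rail, 40 mm across, 60 mm high (rim 30 mm above this point); it stays hanging. Axes as for the square pot. A jar under 90 mm high and a flat glass dish also stand loose on the bench, away from rail and pan.
Mind the look-alikes: they are no part of the job. Leave any turquoise look-alike of the part that bears tall_pot_center alone.

How it is judged:
By the outcome, as a careful person would: the job done as asked, in the order asked, and still so for the second after the job is handed in, with the robot touching nothing.
It also fails if it takes over 48 s, if anything falls off the work surface, if the arm or the gripper's body presses on something with over 40 N, if the wrist force passes 120 N, or if a joint passes its speed limit or range.

## Robot

A 6-joint arm with a two-finger parallel gripper is mounted at the origin on the work surface. World frame = base frame: x ahead of the robot, y to its left, z up, the work surface at z = 0. Lengths are in mm, angles in degrees, forces in N, time in s.
With the tool pointing down it reaches from about 350 to 850 mm from the base axis. Payload 8.1 kg.
Tool frame: the origin (TCP) lies at the centre of the arm's flange, where the gripper is bolted on; the fingertips stand 173 mm ahead of it and the grasp point (between the pads) lies 155 mm ahead of it; z points along the fingers, y is the line along which they close (so a half turn about z gives the same grasp; the last joint's range is limited). The gripper opens to 85 mm and grips with 20 to 120 N. Pads are 22 mm wide; open, the fingers measure 114 mm over their backs; the gripper's body (76 mm by 85 mm) begins 54 mm behind the grasp point. The pads swing forward as they close: fully open they stand 13 mm farther back than shut.
Start: joints at [-4.893, 7.471, 85.268, -0, 87.261, -4.893], TCP at [600.006, 0.022, 404.692] pointing down, gripper open.
Joint ranges: [-169.43, 169.43], [-51.17, 129.36], [1.28, 143.12], [-76.62, 256.62], [0, 156.53], [-152.29, 152.29]. Speed limits (degrees/s): [136.94, 136.94, 159.86, 180, 180, 180].

## Interface

Orientations are given as [roll, pitch, yaw] about the fixed x, y, z axes, in that order (R = Rz(yaw) Ry(pitch) Rx(roll)).
In Python, from bench import * gives the robot as it stands.
- The arm moves only by the shell command python3 -m jog 'ROWS' [FORCE]. ROWS is text: rows parted by semicolons, each of 7 numbers parted by spaces: the shift along the tool's x, y, z scaled (see below), then the turn, a rotation vector about the tool's x, y, z scaled (see below), then the closure, from -1 (fully open) to 1 (shut). In form: tx ty tz wx wy wz hand; .... A call has 1 to 5 rows; each row shifts and turns the commanded pose from where the row before left it, along the tool's axes as they then stand; what a row does not reach is not made up. The controller multiplies each number of a shift by 0.1 m and each number of a turn by 60 degrees. A row lasts 1/8 s, in which the tool goes at most 62.5 mm and 10.7 degrees, less where a joint would pass 70% of its speed; a pose out of reach is approached as far as the arm can. A call with a number of a shift or a turn outside -1 to 1 is refused whole. A call with a gripper value outside its range is refused whole. The fingers move at their own pace and stop on an object; FORCE is the grip in N (left out, the last holds). Time passes only in rows, so rows that do not move let the fingers close. It gives the time, the measured TCP pose, the force, the opening and the grip force at its end, in the units of the state.
- sense(): the state, without advancing time (a new reading comes with each control period).
- snapshot(name): name is "scene" or "side" or "wrist"; returns a dict with "img" (400x640x3 uint8, red, green, blue), "fx", "fy", "cx", "cy" (pixels), "extrinsics" (4x4, takes a point from camera to world coordinates). Camera axes: x right, y down, z forward; pixel columns grow to the right and rows downward; lengths in mm; the calibration is good to about 2 mm. A picture is of the moment at which its call begins. There is no depth.
- hand_in(): hands the job in; it is judged then, once.
The state is a dict: "time": time; "joint_pos": joint angles; "qd": joint speeds; "joint_efforts": joint torques, N m; "tool_pos": TCP position; "tcp_rot": TCP orientation; "ft_force": force on the tool from outside, world axes, zero at the start; "wrist_torque": the same for the moment, N m; "finger_gap": finger opening in mm; "grip_force": force on a finger pad.
Only numpy, scipy, OpenCV 4.12 (cv2) and the standard library are available. Lean on these libraries where they do the work, as an engineer would, in place of code of your own. Each camera call takes 0.05 s, during which the arm holds its last target. There are 200 camera calls.

## Working session

There is one attempt and no reset: what is moved stays moved. The work goes in short steps, Python scripts to look and compute and a shell command to move; the robot and the scene stay as the last step left them, time stands still between calls to the robot, and variables do not carry over. Pictures are saved under pics/ and viewed, at most 11 in all, crops included, and the job is handed in when it is done.

```bash
mkdir -p pics; python3 - <<'E'
from bench import *
import cv2,numpy as np
for n in ["scene","side","wrist"]:
    s=snapshot(n); cv2.imwrite(f"pics/{n}0.png",s["img"][:,:,::-1]); print(n,s["fx"],s["cx"],s["cy"]); print(np.round(s["extrinsics"],3))
print(sense())
E
```

```text
scene 397.7567027715622 319.6817914973892 199.7569979838202
[[ 2.33000e-01  7.20000e-01 -6.54000e-01  1.24531e+03]
 [ 9.73000e-01 -1.68000e-01  1.61000e-01 -1.21792e+02]
 [ 6.00000e-03 -6.73000e-01 -7.39000e-01  8.53498e+02]
 [ 0.00000e+00  0.00000e+00  0.00000e+00  1.00000e+00]]
side 443.05454461317254 325.0935953482408 198.43497168678257
[[-7.45000e-01 -3.90000e-01  5.41000e-01  8.24970e+01]
 [-6.67000e-01  4.40000e-01 -6.01000e-01  5.91999e+02]
 [-4.00000e-03 -8.09000e-01 -5.88000e-01  6.96944e+02]
 [ 0.00000e+00  0.00000e+00  0.00000e+00  1.00000e+00]]
wrist 329.4895994358141 318.7088170535524 196.60265065850257
[[ 1.00000e+00 -0.00000e+00 -1.00000e-03  6.00638e+02]
 [-0.00000e+00 -9.65000e-01 -2.63000e-01  6.77220e+01]
 [-1.00000e-03  2.63000e-01 -9.65000e-01  3.74413e+02]
 [ 0.00000e+00  0.00000e+00  0.00000e+00  1.00000e+00]]
{'time': 0.15, 'joint_pos': array([-4.89131755e+00,  7.50606505e+00,  8.53178507e+01,  1.38716828e-03,
        8.72599473e+01, -4.89273675e+00]), 'qd': array([ 0.04817805, -0.19084867, -0.18632189,  0.04984438,  0.10749209,
        0.0270505 ]), 'joint_efforts': array([ 1.01583330e-03, -5.70061326e+01, -5.01160097e+01, -1.39109225e-04,
        9.69119486e-03, -7.10949371e-05]), 'tool_pos': array([5.99818545e+02, 6.07586939e-02, 4.03848027e+02]), 'tcp_rot': array([-1.79916561e+02, -8.53315945e-03,  9.00013457e+01]), 'ft_force': array([-0.70987808,  0.77049111, -0.46401769]), 'wrist_torque': array([-0.00985383, -0.02440333, -0.04071612]), 'grip_force': 0.0, 'finger_gap': 85.3961046673245}
```

View pics/scene0.png

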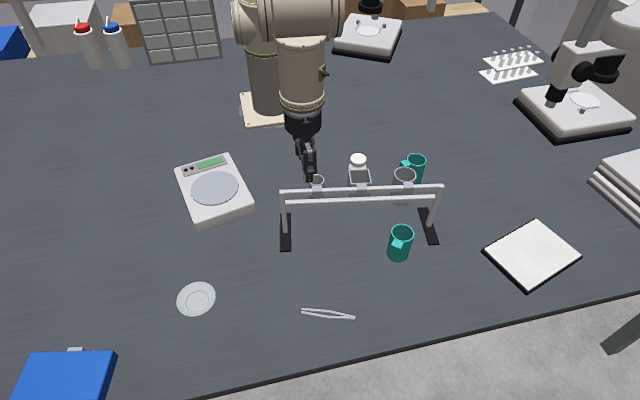

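View pics/side0.png

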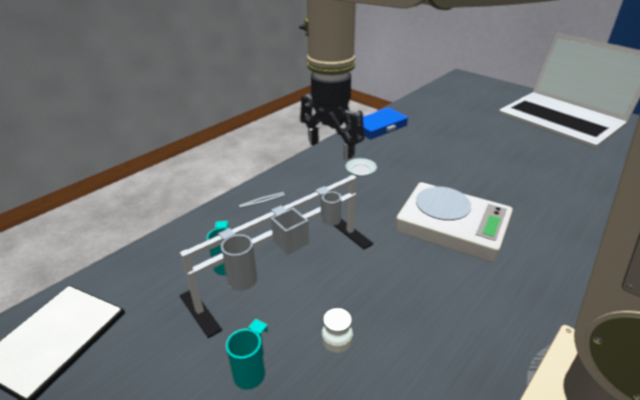

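View pics/wrist0.png

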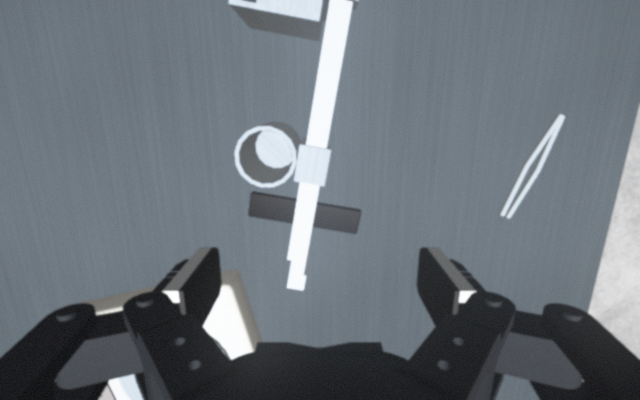

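The scene view shows the square pot mid-rail at about (360,178), the pan at (214,188), and turquoise look-alikes at (413,168) and (400,242). In the side view the square pot is at (290,230) and the pan at (443,203). In the wrist view the narrow pot is at (266,155) and the square pot is at the top edge, about (275,5).

```bash
cat > h.py <<'E'
import numpy as np,cv2
from bench import *
def ray(s,u,v):
    E=s["extrinsics"]; d=E[:3,:3]@np.array([(u-s["cx"])/s["fx"],(v-s["cy"])/s["fy"],1]); return E[:3,3],d
def onz(s,u,v,z):
    o,d=ray(s,u,v); return o+d*(z-o[2])/d[2]
E
python3 - <<'E'
from h import *
im=cv2.imread("pics/side0.png"); cv2.imwrite("pics/c1.png",cv2.resize(im[165:295,170:370],None,fx=4,fy=4,interpolation=cv2.INTER_CUBIC))
for n,seed in [("scene",(214,188)),("side",(443,203))]:
    s=snapshot(n); img=cv2.cvtColor(s["img"],cv2.COLOR_RGB2LAB)
    g=s["img"]; print(n,g[seed[1],seed[0]])
    m=np.zeros((402,642),np.uint8); cv2.floodFill(img.copy(),m,seed,0,(6,6,6),(6,6,6),4|(255<<8)|cv2.FLOODFILL_MASK_ONLY|cv2.FLOODFILL_FIXED_RANGE)
    m=m[1:-1,1:-1]; c=max(cv2.findContours(m,0,cv2.CHAIN_APPROX_NONE)[0],key=cv2.contourArea)
    P=np.array([onz(s,u,v,72)[:2] for u,v in c[:,0]]).astype(np.float32)
    (cx,cy),r=cv2.minEnclosingCircle(P); print(cv2.boundingRect(c),cx,cy,r,cv2.fitEllipse(P))
E
```

```text
scene [185 190 199]
(190, 171, 49, 33) 444.0376281738281 -221.47540283203125 65.17190551757812 ((441.3908996582031, -221.1801300048828), (121.18602752685547, 125.39138793945312), 0.5922799706459045)
side [194 209 221]
(416, 187, 55, 31) 438.37921142578125 -221.01666259765625 63.510841369628906 ((439.19342041015625, -222.15512084960938), (115.03460693359375, 122.36510467529297), 113.55667114257812)
```

View pics/c1.png

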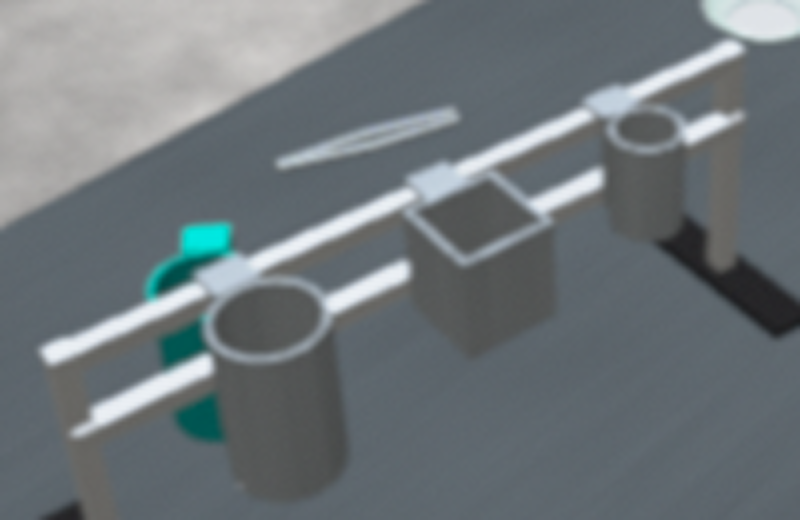

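The crop shows the square rim corners at crop (406,212), (465,263), (549,216) and (488,172). The top bar runs from (45,355) to (735,48).

```bash
python3 - <<'E'
from h import *
s=snapshot("side")
f=lambda p,z=165: onz(s,p[0]/4+170-.375,p[1]/4+165-.375,z)[:2]
C=np.array([f(p) for p in [(406,212),(465,263),(549,216),(488,172)]]); print(C.round(1), ((C[0]+C[2])/2).round(1), C.mean(0).round(1))
for a,b in [(0,1),(1,2),(2,3),(3,0)]:
    d=C[b]-C[a]; print(np.linalg.norm(d).round(1),np.degrees(np.arctan2(d[1],d[0])).round(1))
a,b=f((45,355),163),f((735,48),163); print("bar",a,b,np.degrees(np.arctan2(*(b-a)[::-1])))
t=f((267,318));n=f((647,128)); print("tall,narrow",t,n,np.degrees(np.arctan2(*(n-t)[::-1])))
E
```

```text
[[607.7 164.1]
 [559.1 171.8]
 [554.  120.6]
 [600.9 115.5]] [580.9 142.4] [580.4 143. ]
49.3 171.1
51.4 -95.6
47.1 -6.3
49.2 82.0
bar [653.71730507 335.98999777] [581.46344567 -55.67843023] -100.45224743532916
tall,narrow [597.94222091 257.16979034] [566.36392705  35.01105814] -98.08999558086145
```

```bash
python3 -m jog '0.3 -0.04 0 0 0 0 -1; 0.3 -0.04 0 0 0 0 -1; 0.3 -0.04 0 0 0 0 -1; 0.3 -0.04 0 0 0 0 -1; 0.22 -0.04 0 0 0 0 -1'; python3 -m jog '0 0 0 0 0 -0.17 -1; 0 0 0 0 0 -0.17 -1; 0 0 0 0 0 -0.17 -1; 0 0 0 0 0 -0.17 -1; 0 0 0 0 0 -0.17 -1'; python3 -m jog '0 0 0 0 0 -0.17 -1; 0 0 0 0 0 -0.17 -1; 0 0 0 0 0 -0.17 -1; 0 0 0 0 0 0 -1; 0 0 0 0 0 0 -1'
python3 - <<'E'
from h import *
s=snapshot("wrist"); cv2.imwrite("pics/w1.png",s["img"][:,:,::-1]); print(s["extrinsics"].round(2))
E
```

```text
time: 0.92
tool_pos: [579.7, 143.3, 404.6]
tcp_rot: [-180.0, -0.0, 90.0]
ft_force: [0.2, -0.1, -0.2]
finger_gap: 85.1
grip_force: 0.0
time: 1.55
tool_pos: [580.0, 142.0, 404.6]
tcp_rot: [-180.0, -0.0, 141.3]
ft_force: [0.0, 1.3, 1.2]
finger_gap: 85.6
grip_force: 0.0
time: 2.17
tool_pos: [580.0, 142.0, 404.7]
tcp_rot: [-180.0, -0.0, 171.4]
ft_force: [0.5, -0.4, 0.7]
finger_gap: 85.6
grip_force: 0.0
[[ 1.5000e-01  9.5000e-01  2.6000e-01  5.1479e+02]
 [ 9.9000e-01 -1.5000e-01 -4.0000e-02  1.5287e+02]
 [ 0.0000e+00  2.7000e-01 -9.6000e-01  3.7532e+02]
 [ 0.0000e+00  0.0000e+00  0.0000e+00  1.0000e+00]]
```

View pics/w1.png

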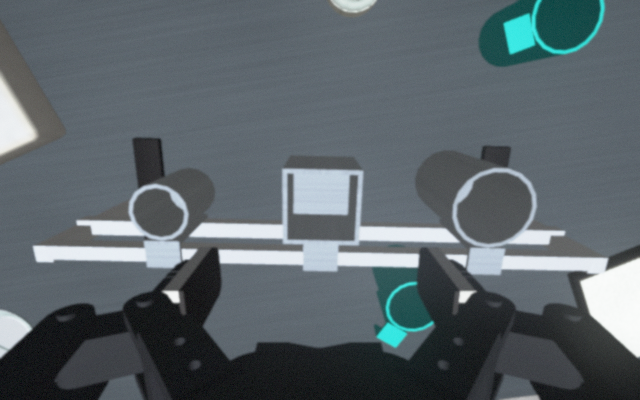

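The wrist view shows the square rim from (282,169) to (363,169) and (283,244) to (360,243). The bar runs from (35,255) to (607,266), and both finger pads are below and clear of it.

```bash
python3 - <<'E'
from h import *
s=snapshot("wrist")
f=lambda u,v,z=165: onz(s,u,v,z)[:2]
C=np.array([f(*p) for p in [(282,169),(363,169),(361,243.5),(283,244)]]);print(C.round(1),C.mean(0).round(1))
for a,b in [(0,1),(1,2),(2,3),(3,0)]:
    d=C[b]-C[a]; print(np.linalg.norm(d).round(1),np.degrees(np.arctan2(d[1],d[0])).round(1))
A,B=f(35,255,163),f(607,266,163);A2,B2=f(160,211),f(495,208);
for a,b in [(A,B),(A2,B2)]: print(a.round(1),b.round(1),np.degrees(np.arctan2(*(b-a)[::-1])).round(1))
st=sense();print(st["tool_pos"],st["tcp_rot"])
x=np.radians(st["tcp_rot"][2]); d=C.mean(0)-st["tool_pos"][:2]; X=np.array([np.cos(x),np.sin(x)]); Y=np.array([np.sin(x),-np.cos(x)]); print("tool dx,dy",d@X,d@Y)
E
```

```text
[[550.1 123.7]
 [558.  175.5]
 [609.5 168.2]
 [601.8 115. ]] [579.9 145.6]
52.4 81.4
52.1 -8.1
53.8 -98.2
52.4 170.5
[584.7 -58.9] [653.8 339.2] 80.2
[566.   37.8] [597.5 259.8] 81.9
[579.98378955 141.99819352 404.65435266] [-1.79995842e+02 -4.42729010e-03  1.71447200e+02]
tool dx,dy 0.641341146514331 3.5726001578043967
```

```bash
python3 -m jog '0 0.026 0.2 0 0 0.015 -1; 0 0 0.25 0 0 0 -1; 0 0 0.25 0 0 0 -1; 0 0 0.2 0 0 0 -1; 0 0 0.15 0 0 0 -1'; python3 -m jog '0 0 0 0 0 0 -1; 0 0 0 0 0 0 -1' 
python3 - <<'E'
from h import *
s=snapshot("wrist"); a=s["img"]; b=snapshot("side")["img"]; im=np.vstack([a[100:400,120:520],cv2.resize(b[150:300,200:400],(400,300))]); cv2.imwrite("pics/w2.png",im[:,:,::-1])
E
```

```text
time: 2.9
tool_pos: [580.0, 144.6, 297.7]
tcp_rot: [-180.0, -0.1, 170.7]
ft_force: [0.7, 0.5, 0.1]
finger_gap: 85.3
grip_force: 0.0
time: 3.15
tool_pos: [580.8, 144.7, 300.6]
tcp_rot: [180.0, 0.1, 170.7]
ft_force: [0.3, 0.0, -0.6]
finger_gap: 85.5
grip_force: 0.0
```

View pics/w2.png

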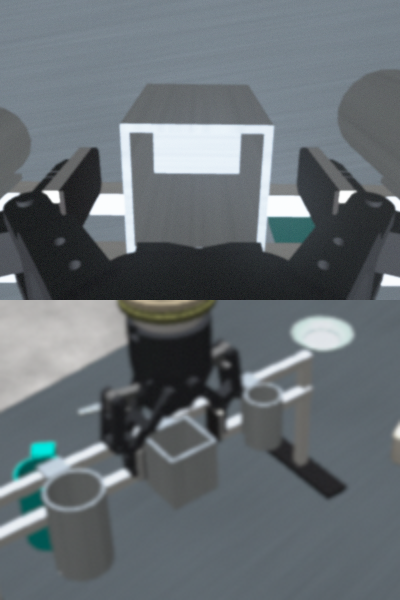

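The pads straddle the square pot (columns 122–272 of the crop, pads at about 100 and 300) and are centred, with the neighbouring pots clear. I go a little deeper and close.

```bash
python3 -m jog '0 0 0.06 0 0 0 -1; 0 0 0 0 0 0 0; 0 0 0 0 0 0 0.2; 0 0 0 0 0 0 0.5; 0 0 0 0 0 0 0.6' 45; python3 -m jog '0 0 0 0 0 0 0.7; 0 0 0 0 0 0 0.7; 0 0 0 0 0 0 0.7; 0 0 0 0 0 0 0.7' 45
```

```text
time: 3.88
tool_pos: [580.3, 144.4, 293.9]
tcp_rot: [-180.0, -0.0, 170.7]
ft_force: [-2.9, -1.6, 2.5]
finger_gap: 51.4
grip_force: 47.0
time: 4.38
tool_pos: [580.3, 144.4, 293.8]
tcp_rot: [-180.0, -0.0, 170.7]
ft_force: [-3.6, -4.1, 4.2]
finger_gap: 51.5
grip_force: 47.3
```

```bash
python3 -m jog '0 0 -0.05 0 0 0 0.7; 0 0 -0.08 0 0 0 0.7; 0 0 -0.1 0 0 0 0.7; 0 0 -0.12 0 0 0 0.7; 0 0 -0.12 0 0 0 0.7'; python3 -m jog '0 0 0 0 0 0 0.7; 0 0 0 0 0 0 0.7'
python3 - <<'E'
from h import *
s=snapshot("wrist"); a=s["img"]; b=snapshot("side")["img"]; im=np.vstack([a[100:400,120:520],cv2.resize(b[120:270,200:400],(400,300))]); cv2.imwrite("pics/w3.png",im[:,:,::-1])
E
```

```text
time: 5.0
tool_pos: [580.5, 144.7, 342.0]
tcp_rot: [180.0, 0.0, 170.7]
ft_force: [-0.1, 0.9, -1.7]
finger_gap: 51.7
grip_force: 47.7
time: 5.25
tool_pos: [580.3, 144.6, 340.5]
tcp_rot: [-180.0, -0.0, 170.7]
ft_force: [-0.5, -0.1, -2.3]
finger_gap: 51.3
grip_force: 47.8
```

View pics/w3.png

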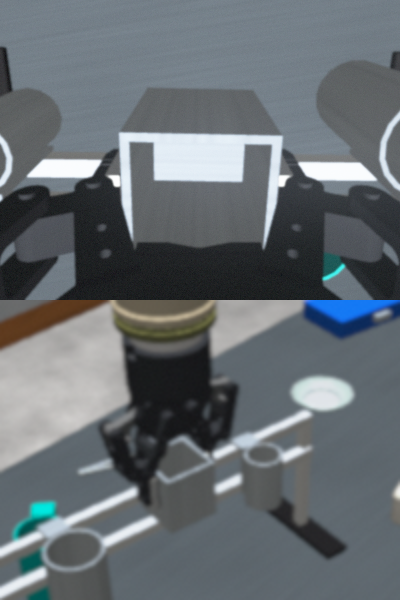

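The pot is lifted about 47 mm, upright in the grip with its hook clear of the bar. Now I move away to -x, up, and across.

```bash
python3 -m jog '0.1 0 0 0 0 0 0.7; 0.2 0 -0.05 0 0 0 0.7; 0.2 0 -0.1 0 0 0 0.7; 0.2 0 -0.1 0 0 0 0.7; 0.1 0 -0.05 0 0 0 0.7'; python3 -m jog '0 -0.1 0 0 0 0 0.7; 0 -0.2 0 0 0 0 0.7; 0 -0.25 0 0 0 0 0.7; 0 -0.3 0 0 0 0 0.7; 0 -0.3 0 0 0 0 0.7'; python3 -m jog '0 -0.3 0 0 0 0 0.7; 0 -0.3 0 0 0 0 0.7; 0 -0.3 0 0 0 0 0.7; 0 -0.3 0 0 0 0 0.7; 0 -0.3 0 0 0 0 0.7'; python3 -m jog '0 -0.3 0 0 0 0 0.7; 0 -0.3 0 0 0 0 0.7; 0 -0.25 0 0 0 0 0.7; 0 -0.2 0 0 0 0 0.7; 0 -0.14 0 0 0 0 0.7'; python3 -m jog '0 0 0 0 0 0 0.7; 0 0 0 0 0 0 0.7'
python3 - <<'E'
from h import *
a=snapshot("scene")["img"]; b=snapshot("side")["img"]; im=np.vstack([cv2.resize(a[110:260,130:330],(400,300)),cv2.resize(b[90:270,360:600],(400,300))]); cv2.imwrite("pics/w4.png",im[:,:,::-1])
E
```

```text
time: 5.98
tool_pos: [500.3, 157.8, 371.0]
tcp_rot: [180.0, 0.0, 170.7]
ft_force: [-0.3, 0.5, -1.0]
finger_gap: 51.8
grip_force: 47.8
time: 6.6
tool_pos: [482.6, 41.7, 370.1]
tcp_rot: [-180.0, -0.0, 170.6]
ft_force: [0.2, -0.4, -1.7]
finger_gap: 51.6
grip_force: 47.8
time: 7.22
tool_pos: [457.9, -106.4, 370.1]
tcp_rot: [-180.0, -0.0, 170.6]
ft_force: [0.4, 0.8, -2.0]
finger_gap: 51.7
grip_force: 47.8
time: 7.85
tool_pos: [438.5, -223.4, 370.1]
tcp_rot: [180.0, -0.1, 170.6]
ft_force: [-0.6, -0.3, -2.0]
finger_gap: 51.8
grip_force: 47.8
time: 8.1
tool_pos: [439.3, -221.2, 370.5]
tcp_rot: [180.0, -0.0, 170.7]
ft_force: [0.1, 0.8, -1.5]
finger_gap: 51.8
grip_force: 47.8
```

View pics/w4.png

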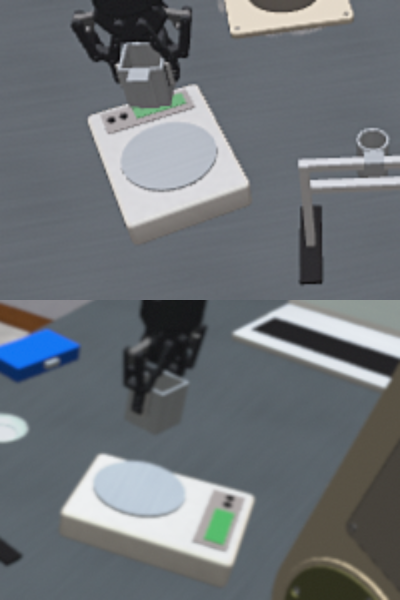

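The pot hangs upright above the pan in both views, and the narrow pot is undisturbed. Pot bottom is at about z = 182, so I lower to just above 72 and then creep down.

```bash
python3 -m jog '0 0 0.15 0 0 0 0.7; 0 0 0.25 0 0 0 0.7; 0 0 0.25 0 0 0 0.7; 0 0 0.2 0 0 0 0.7; 0 0 0.1 0 0 0 0.7'; python3 -m jog '0 0 0.07 0 0 0 0.7; 0 0 0 0 0 0 0.7; 0 0 0 0 0 0 0.7'; python3 -m jog '0 0 0.02 0 0 0 0.7; 0 0 0 0 0 0 0.7';python3 -m jog '0 0 0.02 0 0 0 0.7; 0 0 0 0 0 0 0.7'
python3 - <<'E'
from h import *
a=snapshot("scene")["img"]; b=snapshot("side")["img"]; im=np.vstack([cv2.resize(a[150:240,160:280],(400,300)),cv2.resize(b[150:270,380:540],(400,300))]); cv2.imwrite("pics/w5.png",im[:,:,::-1])
E
```

```text
time: 8.82
tool_pos: [438.8, -220.6, 273.4]
tcp_rot: [179.9, -0.2, 170.7]
ft_force: [-0.5, 0.6, -1.7]
finger_gap: 51.8
grip_force: 47.8
time: 9.2
tool_pos: [439.7, -221.6, 269.5]
tcp_rot: [-180.0, 0.1, 170.7]
ft_force: [0.2, -0.3, -2.5]
finger_gap: 51.6
grip_force: 47.8
time: 9.45
tool_pos: [439.4, -221.5, 266.9]
tcp_rot: [-180.0, 0.0, 170.7]
ft_force: [0.4, 0.1, -1.5]
finger_gap: 51.6
grip_force: 47.8
time: 9.7
tool_pos: [439.3, -221.4, 264.5]
tcp_rot: [180.0, -0.0, 170.7]
ft_force: [-1.0, -0.3, -1.9]
finger_gap: 51.6
grip_force: 47.8
```

View pics/w5.png

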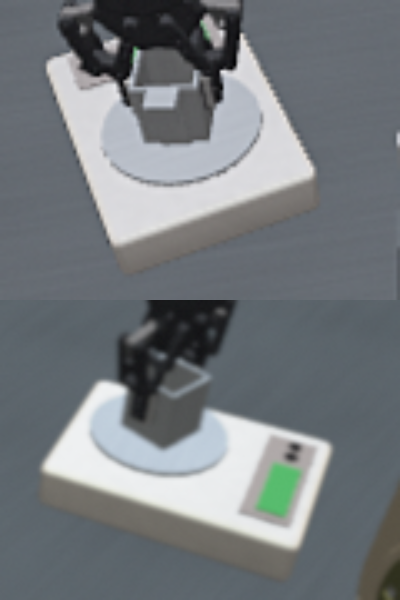

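The pot is just above the pan middle, upright, with no contact force yet.

```bash
for i in 1; do python3 -m jog '0 0 0.015 0 0 0 0.7; 0 0 0 0 0 0 0.7'; python3 -m jog '0 0 0.015 0 0 0 0.7; 0 0 0 0 0 0 0.7'; python3 -m jog '0 0 0.01 0 0 0 0.7; 0 0 0 0 0 0 0.7'; done
```

```text
time: 10.05
tool_pos: [439.3, -221.4, 263.1]
tcp_rot: [180.0, -0.0, 170.7]
ft_force: [-0.0, 0.6, -1.6]
finger_gap: 51.9
grip_force: 47.8
time: 10.3
tool_pos: [439.3, -221.4, 261.5]
tcp_rot: [180.0, -0.0, 170.7]
ft_force: [0.3, -0.9, -1.1]
finger_gap: 51.5
grip_force: 47.8
time: 10.55
tool_pos: [439.4, -221.5, 260.8]
tcp_rot: [-180.0, 0.0, 170.7]
ft_force: [-0.5, 0.3, -1.4]
finger_gap: 51.9
grip_force: 48.0
```

```bash
python3 -m jog '0 0 0.01 0 0 0 0.7; 0 0 0 0 0 0 0.7; 0 0 0 0 0 0 0.7'
```

```text
time: 10.92
tool_pos: [439.5, -221.5, 260.7]
tcp_rot: [-180.0, 0.0, 170.7]
ft_force: [-5.2, 2.1, 9.3]
finger_gap: 51.9
grip_force: 48.8
```

Contact is firm (about 9 N up). Open gently and rise.

```bash
python3 -m jog '0 0 0 0 0 0 0.1; 0 0 0 0 0 0 0; 0 0 0 0 0 0 -0.4; 0 0 0 0 0 0 -1; 0 0 0 0 0 0 -1' 20; python3 -m jog '0 0 0 0 0 0 -1; 0 0 0 0 0 0 -1; 0 0 -0.1 0 0 0 -1; 0 0 -0.2 0 0 0 -1; 0 0 -0.25 0 0 0 -1'; python3 -m jog '0 0 -0.25 0 0 0 -1; 0 0 -0.25 0 0 0 -1; 0 0 -0.15 0 0 0 -1; 0 0 0 0 0 0 -1; 0 0 0 0 0 0 -1'
python3 - <<'E'
from h import *
a=snapshot("scene")["img"]; b=snapshot("side")["img"]; im=np.vstack([cv2.resize(a[140:260,160:460],(750,300)),cv2.resize(b[150:290,180:530],(750,300))]); cv2.imwrite("pics/w6.png",im[:,:,::-1])
cv2.imwrite("pics/w7.png",snapshot("wrist")["img"][:,:,::-1])
E
```

```text
time: 11.55
tool_pos: [439.4, -221.4, 259.6]
tcp_rot: [180.0, -0.0, 170.7]
ft_force: [-0.1, -0.0, 0.5]
finger_gap: 85.4
grip_force: 0.0
time: 12.18
tool_pos: [439.2, -221.3, 315.5]
tcp_rot: [180.0, -0.0, 170.7]
ft_force: [0.8, 0.3, 0.7]
finger_gap: 85.2
grip_force: 0.0
time: 12.8
tool_pos: [439.2, -221.3, 378.7]
tcp_rot: [180.0, -0.1, 170.7]
ft_force: [-0.7, -0.9, -0.6]
finger_gap: 85.5
grip_force: 0.0
```

View pics/w6.png

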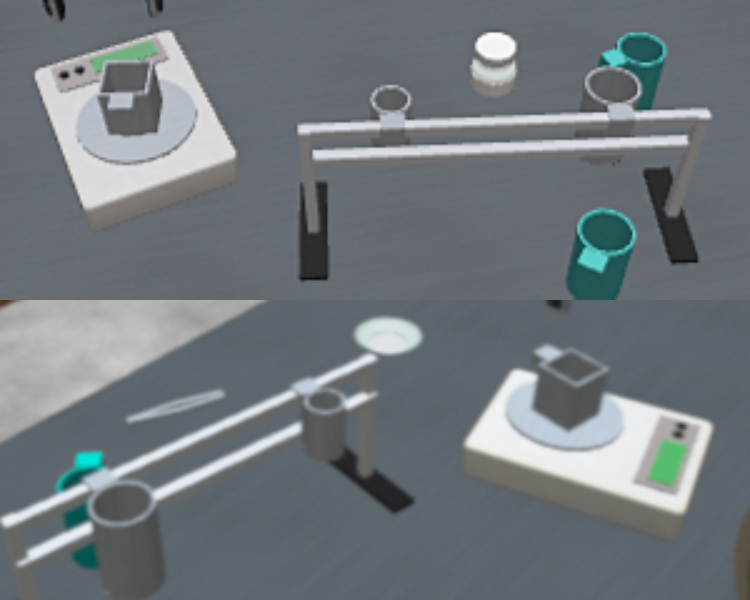

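View pics/w7.png

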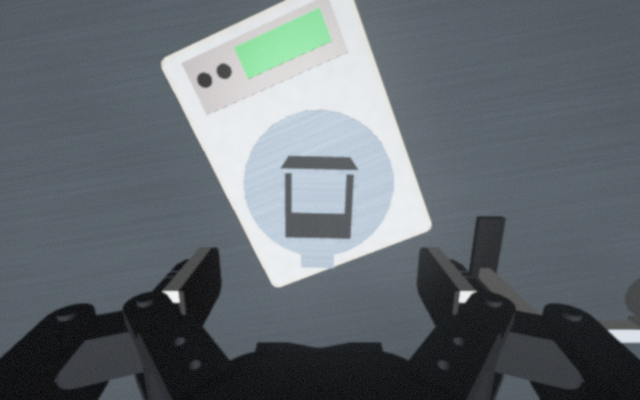

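The pot stands upright on the pan, and the two round pots and the look-alikes are undisturbed. In the wrist view the pan is centred at about (319,181) and the pot base's far edge runs (287,157)–(352,157). I check the centring numerically.

```bash
python3 - <<'E'
from h import *
s=snapshot("wrist"); f=lambda u,v,z:onz(s,u,v,z)[:2]
e=(f(287,157,72)+f(352,157,72))/2; a=np.radians(-9.3)
print("base",e+26*np.array([np.cos(a),np.sin(a)]), "rimfar",(f(282,169,132)+f(358,169,132))/2+26*np.array([np.cos(a),np.sin(a)]))
print("pan", (f(244,183,72)+f(394,183,72))/2,(f(319,110,72)+f(319,255,72))/2)
E
```

```text
base [ 440.31734349 -219.20662473] rimfar [ 439.5086159  -219.00264277]
pan [ 436.80559167 -219.03317929] [ 440.13072283 -219.60943945]
```

The pot is centred within about 2 mm, so I hand in.

```bash
python3 -c "
from bench import *
print(hand_in())"
```

```text
the job is handed in; nothing more can be done
None
```

The square pot is off the rail and standing upright in the middle of the balance pan, within about 2 mm of centre. The gripper is clear, both round pots are still hanging, and the job was handed in at about 13 s.

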